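# Close the analyser's sample drawer and hold its key switch at measure

## Task

Start a measurement on the bench X-ray analyser: push its open sample drawer fully home until it drops into its detent, then take the blue-headed key from the wooden key stand, put it all the way into the analyser's key switch (its pins are sticky; rocking the key helps), turn it a quarter turn clockwise to the stop, and finish while still gripping the key and holding it there against the return spring. Leave the yellow-headed key standing in its slot, and do not disturb the spectacles, the petri dish or the loupe.

Things in the scene. Friction and masses are not known exactly. Their poses are not given: they have to be found in the camera images.
- analyser: White steel bench analyser, 200 mm deep (x) by 156 mm (y), fixed. Origin under the middle; x points from its front to its back, z up. Deck 88 mm above the worktop; on its rear half (x over 16 mm) a dark housing to 132 mm with an amber lamp to 157 mm; a red mushroom stop button at the deck's right front; the key switch at its left front, 45 mm ahead of the origin and 40 mm to the left (+y).
- sample_drawer (a joint): Drawer in the analyser's front, m: 0 = home (panel against the case), positive = pulled out, at most 0.09. About 1.5 N of friction; over the last 16 mm a sprung roller must be pushed over a hump (about 7 N at the peak); from about 5 mm out it then draws the drawer home.
- drawer_handle (a point): Outermost middle point of the drawer's dark bow handle, 36 mm above the worktop; moves with the drawer. x is the closing direction (push along +x), y along the handle, z up. Bar 8 mm thick, straight for 52 mm, its outside 26 mm off the front panel; panel 124 mm wide, upper edge 59 mm above the worktop. Home, this point is 134 mm ahead of the analyser's origin.
- keyswitch (a joint): Rotor of the key switch, rad: 0 = rest, positive = clockwise seen from above, stop at 1.6 (the key has some 0.1 of play in the slot, so turn it that much more). A spring turns it back to 0 when let go (0.02 N m at rest, 0.1 N m at the stop). Its cam strikes the drawer's wall, so it cannot turn past about 25 degrees while the drawer stands open.
- keyway (a point): Mouth of the keyway, on the rotor's vertical axis, 91 mm above the worktop, in a round bezel 31 mm across. Turns with the rotor: z up, y along the slot, x across. Slot 12 x 6 mm, 30 mm deep, mouth bevelled 2 mm. At rest it runs parallel to the drawer handle. Two sprung pins, 9 and 17 mm down, resist: a straight push takes 8 to 16 N, under 6 N if the key is rocked 6 degrees to and fro about the vertical.
- key_stand: Dark wooden block, 46 (x) x 84 (y) x 38 mm high, fixed, with two upright slots at y = -22 and +22 mm, in which the two keys stand. Origin under the middle.
- analyser_key: Blue-headed key, 61 mm long, about 30 g, upright in the stand. Origin at the blade's tip, z up. Blade 10 (y) x 4 (x) x 28 mm long, steel collar 19 mm across at z = 28 to 31 mm, plastic head z = 31 to 61 mm, 24 (y) x 11 (x) mm. Collar rests on the stand's top; fully in the switch it rests on the rotor, the origin 28 mm under the keyway's mouth. Works either way round (half turn about z).
- store_key: Yellow-headed key, same shape, origin and axes, in the stand's other slot; not to be used. Which key stands in which slot varies.
- glasses: Dark red spectacles on the worktop, 141 x 142 x 42 mm, origin under the middle. Bystander.
- petri_dish: Clear petri dish with fragments, 66 mm across, 13 mm high, origin under the middle. Bystander.
- loupe: Small folding loupe, 28 x 36 x 15 mm, origin under the middle. Bystander.

How it is judged (in metres and radians):
On the way, in this order (a step that is already met when the one before it is completed fails the run):
1. the sample drawer is home in its detent (value of joint sample_drawer below 0.0025 m), for 0.2 s.
2. the blue-headed key is fully in the key switch (z of analyser_key in the frame of keyway below -0.0255 m and horizontal distance between analyser_key and keyway below 0.004 m and angle between analyser_key's own z axis and vertical below 0.12 rad and value of joint sample_drawer below 0.0025 m), for 0.1 s.
At the end, for the whole second after the job is handed in: The drawer is within 2.5 mm of home, the blue key is in the switch to within 2.5 mm of full depth, upright and on its axis, the rotor is held clockwise beyond 1.3 rad (75 degrees; the stop is at 92), steady, and the fingers still grip the key (over 2 N) (all of step 2 and value of joint keyswitch above 1.3 rad and contact force between the fingers and analyser_key above 2 N and velocity of joint keyswitch below 0.2 rad/s); the arm keeps its last pose, push and grip.
It fails at once if the yellow-headed key is shifted or lifted (over 15 mm) (distance of store_key from where it was at the start of the episode above 0.015 m).
It fails at once if the spectacles, petri dish or loupe are shifted (over 25 mm) (distance of any of glasses, petri_dish, loupe from where it was at the start of the episode above 0.025 m).
It also fails if it takes over 72 s, if anything falls off the work surface, if the arm or the gripper's body presses on something with over 40 N, if the wrist force passes 120 N, or if a joint passes its speed limit or range.

## Robot

A 6-joint arm with a two-finger parallel gripper is mounted at the origin on a cart in front of the work surface, level with it; the furniture and walls round the work are solid. World frame = base frame: x ahead of the robot, y to its left, z up, the work surface at z = 0. Lengths are in mm, angles in rad, forces in N, time in s.
With the tool pointing down it reaches from about 350 to 975 mm from the base axis. Payload 7.1 kg.
Tool frame: the origin (TCP) lies at the very end of the fingers, on their centre line; the grasp point (between the pads) lies 19 mm behind it; x points along the fingers, y is the direction in which the jaws open and shut, and the axes are right-handed (so a half turn about x gives the same grasp; the last joint's range is limited). The gripper opens to 88 mm and grips with 3 to 60 N. Pads are 20 mm wide; open, the fingers measure 115 mm over their backs; the gripper's body (75 mm by 178 mm) begins 61 mm behind the grasp point.
Start: joints at [-1.232, 0.423, 1.63, -0, 1.089, -0.019], TCP at [218.901, -585.395, 222.675] pointing down, gripper open.
Joint ranges: [-3, 3], [-0.9, 2.11], [0.09, 2.58], [-1.31, 4.45], [0.11, 2.69], [-2.54, 2.54]. Speed limits (rad/s): [2.39, 2.39, 3.01, 3.14, 3.14, 3.14].

## Interface

Orientations are given as a rotation vector (axis times angle).
In Python, from workcell import ctrl gives the robot as it stands. The module is installed in compiled form; this text tells all that it offers.
- The arm moves only by the tool carry_out, never from a script. Its argument "commands" is a list of rows, each a list of 6 numbers: the shift along the tool's x, y, z in m, then the turn, a rotation vector about the tool's x, y, z in degrees. In form: [[tx, ty, tz, rx, ry, rz], ...]. A call has 1 to 8 rows; each row shifts and turns the pose as measured when the row begins, along the tool's axes as they then stand; what a row does not reach is not made up. A row lasts 1/8 s, in which the tool goes at most 62.5 mm and 10.7 degrees, less where a joint would pass 70% of its speed; a pose out of reach is approached as far as the arm can. A call with a gripper value outside its range is refused whole. "grip" is the closure, from 0 (fully open) to 1 (shut), set as the call begins (left out, the last holds). The fingers move at their own pace and stop on an object; the grip force is fixed at half the most. Time passes only in rows, so rows that do not move let the fingers close. It gives the time, the measured TCP pose, the force and the opening at its end, in the units of the state.
- ctrl.get_obs(): the state, without advancing time (a new reading comes with each control period).
- ctrl.get_image(name): name is "scene" or "top" or "wrist"; returns a dict with "pixels" (400x640x3 uint8, blue, green, red), "intrinsics" (3x3 intrinsics, pixels), "rvec" (rotation vector, rad) and "tvec" (3), from world to camera coordinates, as OpenCV has them. Camera axes: x right, y down, z forward; pixel columns grow to the right and rows downward; lengths in mm; the calibration is good to about 2 mm. A picture is of the moment at which its call begins. There is no depth.
- ctrl.close_job(): hands the job in, once; it reports no verdict.
The state is a dict: "t": time; "qpos": joint angles; "qvel": joint speeds; "joint_torque": joint torques, N m; "ee_pos": TCP position; "orientation": TCP orientation; "ft_force": force on the tool from outside, world axes, zero at the start; "moment": the same for the moment, N m; "width": finger opening in mm.
Only numpy, scipy, OpenCV 4.12 (cv2) and the standard library are available. Lean on these libraries where they do the work, as an engineer would, in place of code of your own. Each camera call takes 0.05 s, during which the arm holds its last target. There are 200 camera calls.

## Working session

There is one attempt and no reset: what is moved stays moved. The work goes in short steps, Python scripts to look and compute and a tool call to move; the robot and the scene stay as the last step left them, time stands still between calls to the robot, and variables do not carry over. Pictures are saved under pics/ and viewed, about 8 in all and at most 12, crops included, and the job is handed in when it is done.

Besides the shell and the picture viewer there is one more tool, called as name(argument=value, ...), one argument or row to a line, values as JSON. carry_out: Moves the arm, as the interface text tells. Its arguments: {"type":"object","properties":{"commands":{"type":"array"},"grip":{"type":"number"}},"required":["commands"]}

```bash
mkdir -p pics; cat > h.py <<'E'
from workcell import ctrl
import cv2, numpy as np
def snap(n,f):
    im=ctrl.get_image(n); cv2.imwrite(f,im["pixels"]); np.savez(f[:-4]+'.npz',**{k:np.array(v) for k,v in im.items()}); return im
def ray(im,u,v,z):
    K=np.array(im["intrinsics"]);R=cv2.Rodrigues(np.array(im["rvec"],float))[0];t=np.array(im["tvec"],float).ravel()
    c=-R.T@t; d=R.T@np.linalg.inv(K)@np.array([u,v,1.]); return c+d*(z-c[2])/d[2]
def proj(im,p):
    return cv2.projectPoints(np.array(p,float).reshape(-1,1,3),np.array(im["rvec"],float),np.array(im["tvec"],float),np.array(im["intrinsics"],float),None)[0].reshape(-1,2)
E
python3 - <<'E'
from h import *
for n in("top","scene"): snap(n,f"pics/{n}0.png")
print(ctrl.get_obs())
E
```

```text
{'t': 0.1, 'qpos': array([-1.23197245e+00,  4.23751325e-01,  1.63057320e+00, -4.47709189e-07,
        1.08861281e+00, -1.90189354e-02]), 'qvel': array([-4.31912816e-04, -2.23763522e-03, -3.65982916e-03, -2.60690905e-03,
       -2.10077863e-03,  6.12139135e-05]), 'joint_torque': array([-2.99893991e-04, -5.45615530e+01, -2.74324107e+01,  6.44880161e-02,
        1.87370216e-02, -6.52565063e-05]), 'ee_pos': array([ 218.76073711, -584.94680208,  222.00347773]), 'orientation': array([ 2.02681699,  0.36796828, -2.02725883]), 'ft_force': array([-0.5266494 , -0.53001351,  0.91593901]), 'moment': array([-0.02626954,  0.03681692, -0.03724853]), 'width': 87.85182917704074}
```

View pics/top0.png

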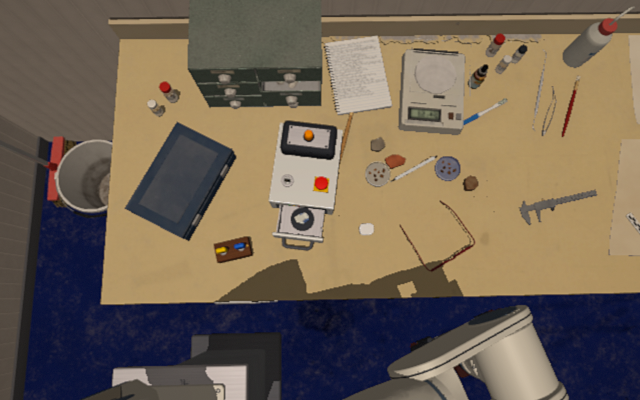

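View pics/scene0.png

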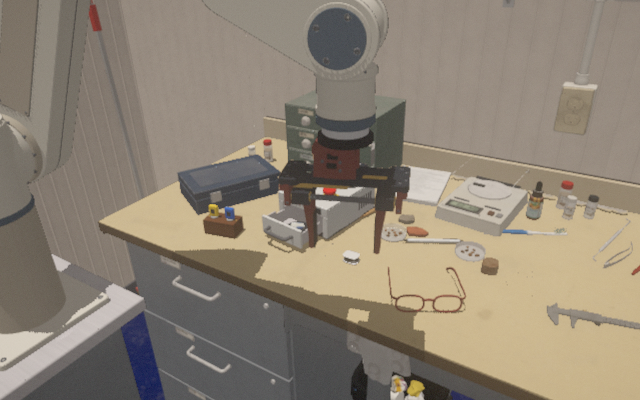

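The top view shows the analyser at about (305,180) with its drawer open towards the bottom (handle ~(298,243)). The key stand is at (233,249), yellow key left and blue key right. The scene view agrees. I'll enlarge the top view to measure.

```bash
python3 - <<'E'
from h import *
im=dict(np.load("pics/top0.npz"))
c=im["pixels"][110:270,205:350]; cv2.imwrite("pics/c1.png",cv2.resize(c,None,fx=5,fy=3.75*5/3.75*0.75*1.0 if 0 else 5,interpolation=cv2.INTER_CUBIC)[200:])
R=cv2.Rodrigues(im["rvec"])[0]; print("cam",-R.T@im["tvec"].ravel(), im["intrinsics"])
for n,u,v,z in [("handle",297,244,36),("switch",288,181,91),("stop",321,184,100),("lamp",308,135,157),("blue",240,245,60),("yel",221,250,60),("stand",233,249,38),("loupe",366,229,10)]: print(n,ray(im,u,v,z).round(1))
E
```

```text
cam [ 305.76957373 -335.78104387 1145.30064597] [[453.63722624   0.         324.03563177]
 [  0.         453.63722624 208.77985168]
 [  0.           0.           1.        ]]
handle [ 437.  -286.8   36. ]
switch [ 582.4 -269.3   91. ]
stop [ 571.3 -348.   100. ]
lamp [ 673.1 -320.   157. ]
blue [ 434.6 -151.4   60. ]
yel [ 423.5 -106.3   60. ]
stand [ 427.7 -130.8   38. ]
loupe [ 474.6 -460.6   10. ]
```

View pics/c1.png

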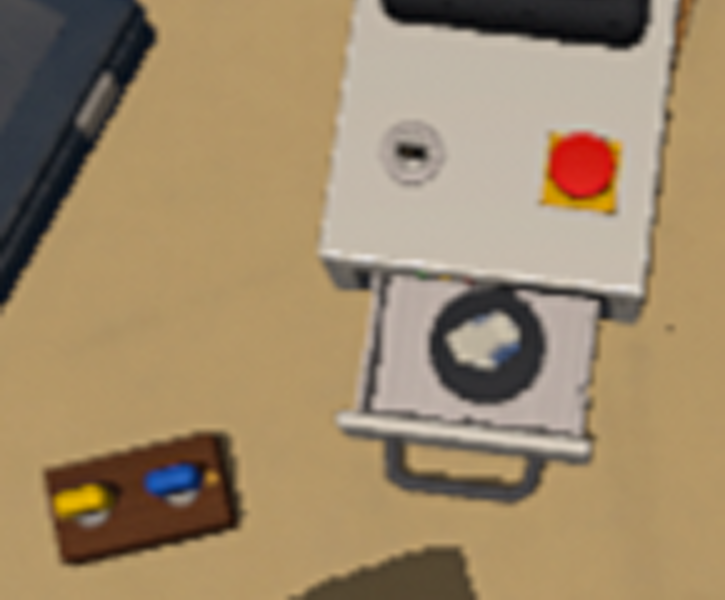

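The crop shows the switch at crop (412,153) with its slot left-right, deck front corners at (322,255) and (640,292), the handle's outer edge around (460,494), and blue head top at (173,480).

```bash
python3 - <<'E'
from h import *
im=dict(np.load("pics/top0.npz"))
f=lambda x,y,z: ray(im,205+(x+.5)/5-.5,150+(y+.5)/5-.5,z)
P=lambda n,*a:print(n,f(*a).round(1))
fl,fr=f(322,255,88),f(640,292,88); d=fl-fr; yaw=np.arctan2(-d[0],d[1]); print("deck w",np.hypot(*d[:2]),"yaw",np.degrees(yaw))
hl,hr=f(388,487,36),f(540,500,36); d=hl-hr; print("handle",hl,hr,np.degrees(np.arctan2(-d[0],d[1])))
pl,pr=f(338,420,59),f(592,452,59); d=pl-pr; print("panel w",np.hypot(*d[:2]),np.degrees(np.arctan2(-d[0],d[1])))
P("switch",412,153,91);P("lamp?",582,165,100)
c=np.array([f(*q,38) for q in [(47,470),(225,433),(238,520),(68,563)]]);print(c.round(1),c.mean(0).round(1))
for a,b in((0,1),(3,2),(0,3),(1,2)):
  d=c[a]-c[b];print(np.hypot(*d[:2]).round(1),np.degrees(np.arctan2(-d[0],d[1])).round(1))
P("blue top",173,480,61);P("yel top",83,499,61);P("blue collar",183,497,31)
# predicted from analyser: origin from deck front middle
ex=np.array([np.cos(yaw),np.sin(yaw)]);ey=np.array([-ex[1],ex[0]])
o=((fl+fr)/2)[:2]+100*ex; print("origin",o,"switch pred",o-45*ex+40*ey,"handle home",o-134*ex)
E
```

```text
deck w 152.38501597413355 yaw -7.8800529102494155
handle [ 430.37163936 -250.48881984   36.        ] [ 422.46072702 -324.79119437   36.        ] -6.0773396451569734
panel w 123.45484202039141 -8.387019130826028
switch [ 584.4 -266.9   91. ]
lamp? [ 574.7 -348.1  100. ]
[[ 441.9  -84.3   38. ]
 [ 458.4 -170.9   38. ]
 [ 415.5 -177.6   38. ]
 [ 396.4  -95.5   38. ]] [ 428.  -132.1   38. ]
88.2 10.8
84.3 13.1
46.9 -76.1
43.4 -81.1
blue top [ 433.  -149.7   61. ]
yel top [ 424.8 -107.    61. ]
blue collar [ 428.1 -149.6   31. ]
origin [ 624.52561786 -312.75885239] switch pred [ 585.43452943 -266.96707578] handle home [ 491.79094589 -294.38749267]
```

```bash
cat >> h.py <<'E'
from scipy.spatial.transform import Rotation as Ro
def tool():
    o=ctrl.get_obs(); return o,Ro.from_rotvec(o["orientation"]).as_matrix()
def goto(p,yaw=None):
    """print shift in tool axes (mm) to p; and turn (deg, tool axes) to put tool down with jaw axis y at heading yaw deg"""
    o,R=tool(); p=np.array(p,float)
    print("t",o["t"],"pos",o["ee_pos"].round(1),"jaw heading",np.degrees(np.arctan2(R[1,1],R[0,1])).round(2),"q6",o["qpos"][5].round(3),"F",o["ft_force"].round(1),"w",round(o["width"],1), "down",R[:,0].round(3))
    print("shift tool mm",(R.T@(p-o["ee_pos"])).round(1))
    if yaw is not None:
        y=np.radians(yaw); x=np.array([0,0,-1.]); yy=np.array([np.cos(y),np.sin(y),0]); T=np.c_[x,yy,np.cross(x,yy)]
        print("turn deg",np.degrees(Ro.from_matrix(R.T@T).as_rotvec()).round(2),"shift after turn",(T.T@(p-o["ee_pos"])).round(1))
E
python3 - <<'E'
from h import *
goto([385,-281,150],82); goto([385,-281,150],-98)
E
```

```text
t 0.1 pos [ 218.8 -584.9  222. ] jaw heading -69.5 q6 -0.019 F [-0.5 -0.5  0.9] w 87.9 down [-0.     0.001 -1.   ]
shift tool mm [  72.3 -226.4 -262.2]
turn deg [-1.515e+02 -1.000e-01  2.000e-02] shift after turn [ 72.  324.1 122.3]
t 0.1 pos [ 218.8 -584.9  222. ] jaw heading -69.5 q6 -0.019 F [-0.5 -0.5  0.9] w 87.9 down [-0.     0.001 -1.   ]
shift tool mm [  72.3 -226.4 -262.2]
turn deg [2.85e+01 2.00e-02 8.00e-02] shift after turn [  72.  -324.1 -122.3]
```

carry_out(
  commands=[
    [0, 0, 0, 9.5, 0, 0],
    [0, 0, 0, 9.5, 0, 0],
    [0, 0, 0, 9.5, 0, 0],
    [0.01, -0.05, -0.02, 0, 0, 0],
    [0.01, -0.05, -0.02, 0, 0, 0],
    [0.01, -0.05, -0.02, 0, 0, 0],
    [0.01, -0.05, -0.02, 0, 0, 0],
    [0.01, -0.05, -0.02, 0, 0, 0],
  ],
  grip=1,
)

```text
t: 1.1
ee_pos: [357.9, -349.3, 169.0]
orientation: [-2.134, 0.172, 2.136]
ft_force: [1.0, -0.1, 0.2]
width: 11.6
```

```bash
python3 -c "
from h import *
goto([385,-281,150],-98)"
```

```text
t 1.1 pos [ 357.9 -349.3  169. ] jaw heading -99.36 q6 0.936 F [ 1.  -0.1  0.2] w 11.6 down [-0.001  0.003 -1.   ]
shift tool mm [ 19.1 -71.7 -15.6]
turn deg [-1.36  0.08  0.14] shift after turn [ 19.  -71.4 -17.3]
```

carry_out(
  commands=[
    [0.01, -0.036, -0.009, -1.4, 0, 0],
    [0.01, -0.036, -0.009, 0, 0, 0],
    [0, 0, 0, 0, 0, 0],
    [0.04, 0, 0, 0, 0, 0],
    [0.04, 0, 0, 0, 0, 0],
    [0.04, 0, 0, 0, 0, 0],
    [0, 0, 0, 0, 0, 0],
  ],
)

```text
t: 1.98
ee_pos: [389.0, -278.8, 26.1]
orientation: [-2.153, 0.143, 2.151]
ft_force: [0.3, 0.8, -0.5]
width: 0.2
```

```bash
python3 -c "
from h import *
goto([470,-293,25],-98)
snap('top','pics/top1.png')
im=dict(np.load('pics/top1.npz'));cv2.imwrite('pics/c2.png',cv2.resize(im['pixels'][130:280,195:355],None,fx=4,fy=4,interpolation=cv2.INTER_CUBIC))"
```

```text
t 1.975 pos [ 389.  -278.8   26.1] jaw heading -97.63 q6 1.055 F [ 0.3  0.8 -0.5] w 0.2 down [ 0.001  0.001 -1.   ]
shift tool mm [  1.2   3.3 -82.2]
turn deg [ 0.37 -0.06  0.04] shift after turn [  1.1   2.8 -82.2]
```

View pics/c2.png

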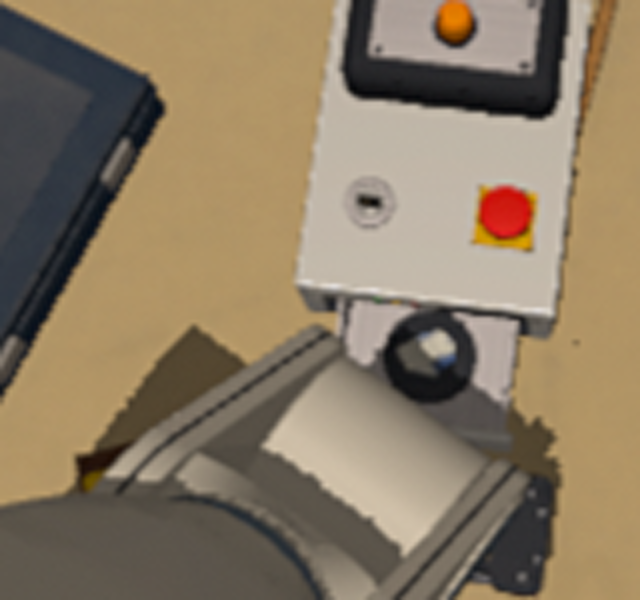

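The arm now hides the handle, but the tool is where planned, in front of the handle and low. Now pushing.

carry_out(
  commands=[
    [0, 0, -0.012, 0, 0, 0],
    [0, 0, -0.012, 0, 0, 0],
    [0, 0, -0.012, 0, 0, 0],
    [0, 0, -0.012, 0, 0, 0],
    [0, 0, -0.012, 0, 0, 0],
  ],
)

```text
t: 2.65
ee_pos: [454.5, -289.8, 32.4]
orientation: [-2.162, 0.148, 2.146]
ft_force: [-0.8, -0.1, -2.5]
width: 0.4
```

```bash
python3 -c "
from h import *
goto([482,-293,25],-98)"
```

```text
t 2.65 pos [ 454.5 -289.8   32.4] jaw heading -97.67 q6 1.114 F [-0.8 -0.1 -2.5] w 0.4 down [ 0.007 -0.004 -1.   ]
shift tool mm [  7.6  -0.5 -27.7]
turn deg [ 0.33 -0.43 -0.18] shift after turn [  7.4  -0.7 -27.7]
```

carry_out(
  commands=[
    [0.004, 0, 0.003, 0, 0, 0],
    [0.006, 0, 0, 0, 0, 0],
    [0.002, 0, -0.005, 0, 0, 0],
  ],
)

```text
t: 3.02
ee_pos: [458.2, -290.5, 20.1]
orientation: [-2.165, 0.149, 2.144]
ft_force: [-1.8, 0.2, 0.5]
width: 0.3
```

```bash
python3 -c "
from h import *
goto([482,-293,25],-98)"
```

```text
t 3.025 pos [ 458.2 -290.5   20.1] jaw heading -97.63 q6 1.116 F [-1.8  0.2  0.5] w 0.3 down [ 0.009 -0.005 -1.   ]
shift tool mm [ -4.7  -0.7 -24. ]
turn deg [ 0.37 -0.57 -0.24] shift after turn [ -4.9  -0.9 -23.9]
```

Low again and in contact (−1.8 N). On through the hump.

carry_out(
  commands=[
    [0, 0, -0.008, 0, 0, 0],
    [0.001, 0, -0.008, 0, 0, 0],
    [0.001, 0, -0.008, 0, 0, 0],
    [0.001, 0, -0.008, 0, 0, 0],
  ],
)

```text
t: 3.52
ee_pos: [479.0, -291.3, 15.9]
orientation: [-2.134, 0.138, 2.168]
ft_force: [-42.1, -1.7, 34.1]
width: 0.5
```

```bash
python3 -c "
from h import *
goto([482,-293,25],-98)"
```

```text
t 3.525 pos [ 479.  -291.3   15.9] jaw heading -97.57 q6 1.143 F [-42.1  -1.7  34.1] w 0.5 down [-0.016  0.005 -1.   ]
shift tool mm [-9.1  1.3 -3. ]
turn deg [0.44 0.92 0.17] shift after turn [-9.1  1.3 -3.2]
```

carry_out(
  commands=[
    [0, 0, 0.004, 0, 0, 0],
    [0, 0, 0.03, 0, 0, 0],
    [0, 0, 0.04, 0, 0, 0],
    [-0.05, 0, 0.01, 0, 0, 0],
    [-0.06, 0, 0, 0, 0, 0],
    [-0.02, 0, 0, 0, 0, 0],
    [0, 0, 0, 0, 0, 0],
  ],
  grip=0,
)

```text
t: 4.4
ee_pos: [399.5, -282.4, 151.2]
orientation: [-2.142, 0.142, 2.162]
ft_force: [0.2, 0.5, -1.6]
width: 67.2
```

```bash
python3 -c "
from h import *
goto([433,-152,160],12)
snap('top','pics/top2.png');snap('wrist','pics/w2.png')
im=dict(np.load('pics/top2.npz'));a=cv2.resize(im['pixels'][110:270,195:355],(580,580),interpolation=cv2.INTER_CUBIC)
cv2.imwrite('pics/c3.png',a)"
```

```text
t 4.4 pos [ 399.5 -282.4  151.2] jaw heading -97.61 q6 1.07 F [ 0.2  0.5 -1.6] w 67.2 down [-0.009  0.002 -1.   ]
shift tool mm [  -8.8 -133.7  -15.8]
turn deg [-109.61    0.33    0.53] shift after turn [  -8.8   59.8 -120.6]
```

View pics/c3.png

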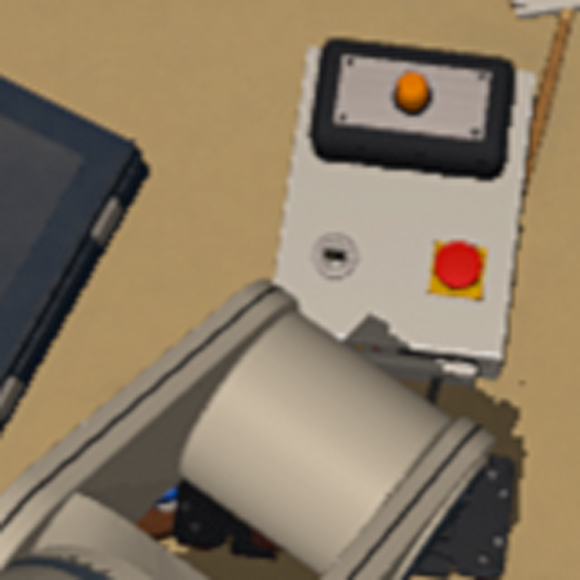

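The drawer panel now looks tight against the case front (crop (460,368)). Now turn and go above the blue key.

carry_out(
  commands=[
    [0, 0, 0, -10.5, 0, 0],
    [0, 0, 0, -10.5, 0, 0],
    [0, 0, 0, -10.5, 0, 0],
    [0, 0, 0, -10.5, 0, 0],
    [0, 0, 0, -10.5, 0, 0],
    [0, 0, 0, -10.5, 0, 0],
    [0, 0, 0, -10.5, 0, 0],
    [0, 0, 0, -10.5, 0, 0],
  ],
)

```text
t: 5.5
ee_pos: [393.9, -277.1, 135.4]
orientation: [1.353, 1.141, -1.374]
ft_force: [-0.7, -0.3, -0.0]
width: 87.8
```

```bash
python3 -c "
from h import *
goto([433,-152,160],12)"
```

```text
t 5.5 pos [ 393.9 -277.1  135.4] jaw heading -11.56 q6 -0.43 F [-0.7 -0.3 -0. ] w 87.8 down [-0.029  0.017 -0.999]
shift tool mm [ -23.5   12.4 -130.6]
turn deg [-23.57  -1.01   1.69] shift after turn [ -24.6   64.2 -114.2]
```

carry_out(
  commands=[
    [-0.012, 0, 0, -9, -0.5, 0.9],
    [-0.012, 0, 0, -9, -0.5, 0.9],
    [-0.005, 0, 0, -5, 0, 0],
    [-0.002, 0.02, -0.04, 0, 0, 0],
    [-0.002, 0.02, -0.04, 0, 0, 0],
    [-0.002, 0.02, -0.035, 0, 0, 0],
    [-0.002, 0, 0, 0, 0, 0],
  ],
)

```text
t: 6.38
ee_pos: [425.6, -146.5, 161.6]
orientation: [1.051, 1.32, -1.055]
ft_force: [0.2, -0.5, 0.7]
width: 87.9
```

```bash
python3 -c "
from h import *
goto([433,-152,160],12)
im=snap('wrist','pics/w3.png')
print(proj(im,[[433,-152,71],[428,-132,38],[585,-267,91]]))"
```

```text
t 6.375 pos [ 425.6 -146.5  161.6] jaw heading 12.26 q6 -0.576 F [ 0.2 -0.5  0.7] w 87.9 down [-0.014  0.008 -1.   ]
shift tool mm [1.4 6.1 7. ]
turn deg [ 0.26 -0.64  0.71] shift after turn [1.6 6.1 7. ]
[[322.72606652 205.45229864]
 [321.68393817 171.91101738]
 [464.63206554 371.28243788]]
```

View pics/w3.png

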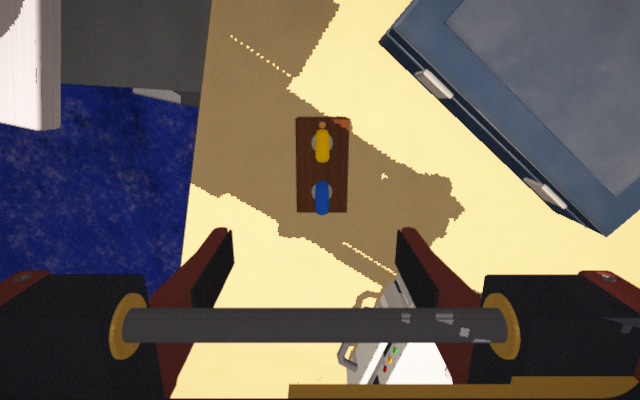

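Wrist view: the stand is upright in the picture (297–348, 117–212), and the blue key is at (322,197) with its collar at (322,191). The jaws are lined up with it.

```bash
python3 -c "
from h import *
im=dict(np.load('pics/w3.npz'))
p=im['pixels'].astype(int); b=(p[...,0]>p[...,2]+60)&(p[...,0]>100); b[:, :290]=0;b[:,360:]=0;b[:170]=0;b[225:]=0
ys,xs=np.nonzero(b);print(xs.min(),xs.max(),ys.min(),ys.max())
c=np.array([ray(im,*q,38) for q in [(296,117),(349,118),(348,212),(297,212)]]);print(c.round(1),c.mean(0))
d=c[0]-c[3];e=c[1]-c[2];print(np.hypot(*d[:2]),np.degrees(np.arctan2(-d[0],d[1])),np.degrees(np.arctan2(-e[0],e[1])))
print('top',ray(im,322,(ys.max()+ys.min())/2+1,71)); print('collar',ray(im,322,191,40))
y=np.radians(12)
for k in [(433,-152),(431,-154)]:
  ey=np.array([-np.sin(y),np.cos(y)])
  print(k,proj(im,[[*(np.array(k)+s*ey),z] for z in(41,71) for s in(-12,12)]).round(1).tolist())
"
```

```text
316 328 181 214
[[ 396.2  -90.1   38. ]
 [ 440.5  -81.3   38. ]
 [ 459.9 -163.6   38. ]
 [ 414.  -173.8   38. ]] [ 427.6480223  -127.18860814   38.        ]
85.58262947307772 11.992022428544718 13.28155300402189
top [ 431.13633558 -146.37136148   71.        ]
collar [ 431.98816146 -148.62894454   40.        ]
(433, -152) [[322.1, 207.7], [322.4, 182.1], [322.6, 219.3], [322.9, 191.2]]
(431, -154) [[319.5, 209.3], [319.8, 183.8], [319.7, 221.1], [319.9, 193.0]]
```

carry_out(
  commands=[
    [0, 0.006, 0.003, 0, -0.7, 0.7],
    [0.03, 0, 0, 0, 0, 0],
    [0.03, 0, 0, 0, 0, 0],
    [0.02, 0, 0, 0, 0, 0],
    [0, 0, 0, 0, 0, 0],
  ],
)

```text
t: 7.05
ee_pos: [432.9, -154.4, 77.8]
orientation: [1.053, 1.295, -1.055]
ft_force: [-0.1, -1.5, -0.1]
width: 87.6
```

```bash
python3 -c "
from h import *
goto([432,-148.5,47],12)
im=snap('wrist','pics/w4.png')"
```

```text
t 7.05 pos [ 432.9 -154.4   77.8] jaw heading 11.88 q6 -0.571 F [-0.1 -1.5 -0.1] w 87.6 down [ 0.003 -0.004 -1.   ]
shift tool mm [30.8  0.3 -6.1]
turn deg [-0.12  0.24 -0.12] shift after turn [30.8  0.4 -5.9]
```

View pics/w4.png

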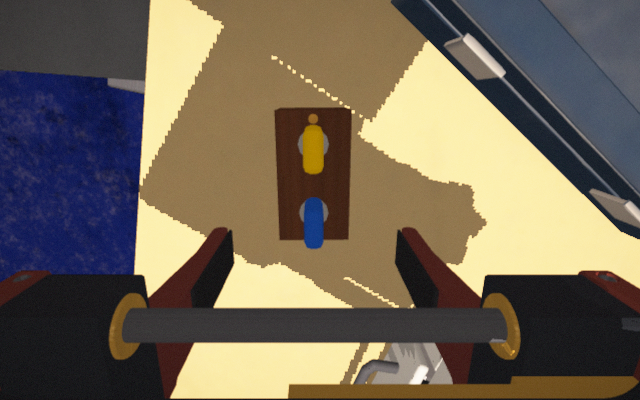

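The blue key is midway between the fingers: head at (304–324, 197–248), collar at (313,212).

```bash
cat >> h.py <<'E'
def bluebox(im,r):
    p=im['pixels'].astype(int); b=(p[...,0]>p[...,2]+60)&(p[...,0]>90); m=np.zeros_like(b); m[r[0]:r[1],r[2]:r[3]]=1
    ys,xs=np.nonzero(b&m); return xs.min(),xs.max()+1,ys.min(),ys.max()+1
E
python3 -c "
from h import *
from scipy.optimize import minimize
for f,r in (('w3',(170,225,290,360)),('w4',(190,260,290,340))):
  im=dict(np.load(f'pics/{f}.npz')); bb=np.array(bluebox(im,r)); y=np.radians(12); E=np.array([[np.cos(y),np.sin(y)],[-np.sin(y),np.cos(y)]])
  def box(k):
    q=proj(im,[[*(np.array(k)+sx*E[0]+sy*E[1]),z] for z in(42,71) for sx in(-5.5,5.5) for sy in(-12,12)]); return np.array([q[:,0].min(),q[:,0].max(),q[:,1].min(),q[:,1].max()])
  s=minimize(lambda k:((box(k)-bb-.0)**2).sum(),[432,-149],method='Nelder-Mead'); print(f,bb,s.x,box(s.x).round(1))
"
```

```text
w3 [316 329 181 215] [ 432.1812894  -149.53689414] [315.5 329.5 179.5 216.4]
w4 [304 323 198 248] [ 431.67258244 -149.22867582] [303.4 323.6 195.1 250.7]
```

carry_out(
  commands=[
    [0, 0, -0.005, 0, 0, 0],
    [0.015, 0, 0, 0, 0, 0],
    [0.012, 0, 0, 0, 0, 0],
    [0, 0, 0, 0, 0, 0],
  ],
)

```text
t: 7.6
ee_pos: [433.8, -150.6, 51.5]
orientation: [1.055, 1.29, -1.054]
ft_force: [0.6, -0.3, -0.5]
width: 87.8
```

```bash
python3 -c "
from h import *
goto([431.9,-149.4,47],12)"
```

```text
t 7.6 pos [ 433.8 -150.6   51.5] jaw heading 11.83 q6 -0.561 F [ 0.6 -0.3 -0.5] w 87.8 down [ 0.008 -0.006 -1.   ]
shift tool mm [ 4.5 -1.7 -1.6]
turn deg [-0.17  0.42 -0.38] shift after turn [ 4.5 -1.7 -1.6]
```

carry_out(
  commands=[
    [0.0035, -0.0015, -0.0015, 0, 0.4, -0.4],
    [0, 0, 0, 0, 0, 0],
  ],
)

```text
t: 7.85
ee_pos: [432.1, -149.3, 47.7]
orientation: [1.055, 1.301, -1.056]
ft_force: [0.0, -0.2, -0.2]
width: 87.5
```

carry_out(
  commands=[
    [0, 0, 0, 0, 0, 0],
    [0, 0, 0, 0, 0, 0],
    [0, 0, 0, 0, 0, 0],
    [0, 0, 0, 0, 0, 0],
    [0, 0, 0, 0, 0, 0],
    [0, 0, 0, 0, 0, 0],
  ],
  grip=1,
)

```text
t: 8.6
ee_pos: [432.5, -149.5, 48.3]
orientation: [1.055, 1.3, -1.056]
ft_force: [-0.5, 1.1, -0.7]
width: 31.3
```

```bash
python3 -c "
from h import *
goto([431.9,-149.4,47],12)"
```

```text
t 8.6 pos [ 432.5 -149.5   48.3] jaw heading 11.85 q6 -0.565 F [-0.5  1.1 -0.7] w 31.3 down [ 0. -0. -1.]
shift tool mm [ 1.3 -0.6 -0.2]
turn deg [-0.15  0.02 -0.01] shift after turn [ 1.3 -0.6 -0.2]
```

carry_out(
  commands=[
    [0.001, 0, 0, 0, 0, 0],
    [0, 0, 0, 0, 0, 0],
    [0, 0, 0, 0, 0, 0],
    [0, 0, 0, 0, 0, 0],
  ],
)

```text
t: 9.1
ee_pos: [432.4, -149.5, 47.2]
orientation: [1.055, 1.3, -1.056]
ft_force: [-0.5, -0.4, 0.3]
width: 11.0
```

```bash
python3 -c "
from h import *
goto([431.9,-149.4,47],12)"
```

```text
t 9.1 pos [ 432.4 -149.5   47.2] jaw heading 11.85 q6 -0.565 F [-0.5 -0.4  0.3] w 11.0 down [-0. -0. -1.]
shift tool mm [ 0.2 -0.5 -0.2]
turn deg [-0.15  0.02  0.01] shift after turn [ 0.2 -0.5 -0.2]
```

carry_out(
  commands=[
    [-0.015, 0, 0, 0, 0, 0],
    [-0.02, 0, 0, 0, 0, 0],
    [-0.03, 0, 0, 0, 0, 0],
    [-0.04, 0, 0, 0, 0, 0],
    [0, 0, 0, 0, 0, 0],
  ],
)

```text
t: 9.72
ee_pos: [432.7, -149.5, 158.5]
orientation: [1.056, 1.298, -1.055]
ft_force: [0.1, -0.7, -0.7]
width: 10.5
```

```bash
python3 -c "
from h import *
goto([585,-267,145],-8)
im=snap('scene','pics/s5.png'); im2=snap('top','pics/t5.png')
print(proj(im,[[432,-150,140],[585,-267,91],[428,-130,38]]))
a=cv2.resize(im['pixels'][130:290,180:400],(800,582),interpolation=cv2.INTER_CUBIC);cv2.imwrite('pics/c5.png',a)
"
```

```text
t 9.725 pos [ 432.7 -149.5  158.5] jaw heading 11.84 q6 -0.565 F [ 0.1 -0.7 -0.7] w 10.5 down [ 0.001 -0.001 -1.   ]
shift tool mm [ 13.8 125.  146.3]
turn deg [19.84  0.04 -0.07] shift after turn [ 13.5 167.2  95.2]
[[225.67548563 181.27389074]
 [303.91760471 185.69491992]
 [223.01666632 217.65741013]]
```

View pics/c5.png

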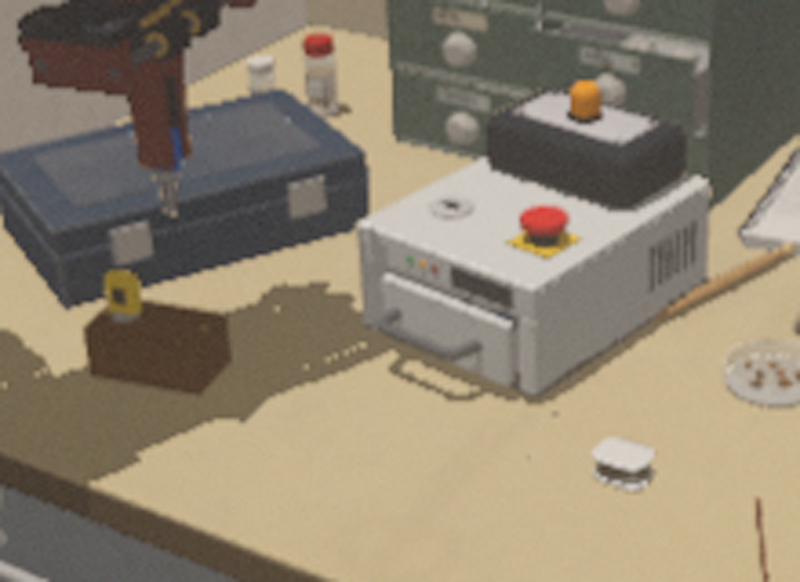

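Blue key held, yellow standing, drawer home. Moving over the key switch.

carry_out(
  commands=[
    [0, 0, 0, 10, 0, 0],
    [0, 0, 0, 10, 0, 0],
    [0, 0.045, 0.025, 0, 0, 0],
    [0, 0.045, 0.025, 0, 0, 0],
    [0, 0.04, 0.025, 0, 0, 0],
    [0, 0.02, 0.012, 0, 0, 0],
    [0, 0, 0, 0, 0, 0],
  ],
)

```text
t: 10.7
ee_pos: [562.3, -257.5, 143.7]
orientation: [1.317, 1.154, -1.334]
ft_force: [-0.4, 0.5, -1.0]
width: 10.6
```

```bash
python3 -c "
from h import *
im=dict(np.load('pics/s5.npz')); print('scene keyway',ray(im,180+452*220/800,130+206*160/582,91))
im=dict(np.load('pics/t5.npz')); cv2.imwrite('pics/z.png',im['pixels'])
g=cv2.cvtColor(im['pixels'],cv2.COLOR_BGR2GRAY)[170:192,276:300]; print(g)
goto([585,-267,140],-8)
im=snap('wrist','pics/w6.png')"
```

```text
scene keyway [ 580.99955751 -270.76645268   91.        ]
[[185 186 185 185 185 185 185 185 186 186 186 185 186 186 186 186 186 186
  186 186 186 186 186 186]
 [185 185 186 185 186 185 185 186 186 186 186 187 186 186 186 186 186 186
  187 186 186 186 186 186]
 [186 186 186 186 186 186 187 186 187 187 187 188 187 187 187 186 187 186
  186 186 186 186 186 186]
 [187 186 187 187 186 186 186 187 187 187 187 186 186 187 187 187 187 187
  187 187 186 187 186 186]
 [186 186 186 186 187 187 188 186 177 167 164 163 161 167 180 187 188 187
  186 186 186 186 186 186]
 [186 187 186 186 186 187 182 165 153 156 160 161 156 156 156 167 185 188
  187 186 186 186 186 186]
 [186 186 187 187 187 182 169 155 152 149 151 158 153 162 161 148 167 187
  188 186 186 186 186 186]
 [187 186 186 187 187 176 163 160 159 165 163 164 162 160 165 155 159 178
  188 187 187 186 186 186]
 [186 187 187 187 184 170 162 156 130 116 124 134 143 151 166 163 155 169
  187 188 186 187 186 186]
 [186 187 187 187 183 170 165 149  98  51  59  66  74  87 129 159 159 165
  183 187 187 187 187 187]
 [186 187 188 187 180 170 170 151
[... 689 characters left out ...]
88 187 187 188 189 184 175 169 170 169 177 188 188 188 188
  187 187 187 187 187 187]
 [188 188 187 187 187 187 187 188 188 188 188 189 188 188 188 187 187 187
  187 188 187 187 187 187]
 [188 187 187 187 187 187 188 187 188 188 188 188 188 188 188 188 187 187
  187 187 188 187 187 187]
 [187 187 188 188 187 187 187 187 187 187 188 187 187 187 188 187 187 187
  188 187 188 187 187 187]
 [187 187 187 187 187 187 188 187 188 187 187 188 188 187 187 187 188 188
  188 188 188 189 188 187]]
t 10.7 pos [ 562.3 -257.5  143.7] jaw heading -8.81 q6 -0.294 F [-0.4  0.5 -1. ] w 10.6 down [-0.021  0.009 -1.   ]
shift tool mm [ 3.1 24.   5.9]
turn deg [-0.81 -0.33  1.25] shift after turn [ 3.7 23.8  6.2]
```

View pics/w6.png

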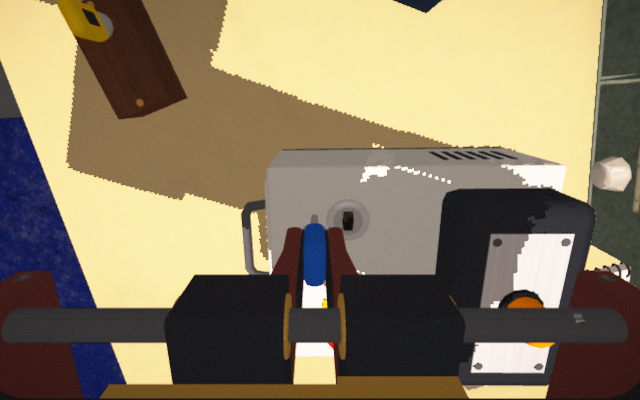

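The key hangs at (314,255) with its tip just visible at (314,216). The keyway is at (348,219), with its slot vertical in the picture, parallel to the key. The deck edges are square to the tool.

```bash
python3 -c "
from h import *
im=dict(np.load('pics/t5.npz')); print('top',ray(im,287.1,180.6,91))
im=dict(np.load('pics/w6.npz')); print('wrist',ray(im,348,219.5,91))
a,b=ray(im,271,166,88),ray(im,560,166,88); print('side heading',np.degrees(np.arctan2(b[1]-a[1],b[0]-a[0])))
o,R=tool(); tip=o['ee_pos']+R@[37.2,0,0]; E=R
for nm,dx in(('tip-edges',37.2),('collar',8),('headtop',-24)):
  print(nm,proj(im,[o['ee_pos']+R@[dx,0,s] for s in(-5,0,5)]).round(1).tolist())
g=im['pixels'];cv2.imwrite('pics/c6.png',cv2.resize(g[180:300,260:400],(700,600),interpolation=cv2.INTER_CUBIC))"
```

```text
top [ 583.44711061 -267.11222751   91.        ]
wrist [ 584.01654492 -265.86104949   91.        ]
side heading -8.573307717675567
tip-edges [[311.9, 212.2], [311.9, 219.4], [312.0, 226.6]]
collar [[311.7, 230.0], [311.7, 238.2], [311.7, 246.2]]
headtop [[311.3, 256.9], [311.3, 266.5], [311.4, 275.8]]
```

View pics/c6.png

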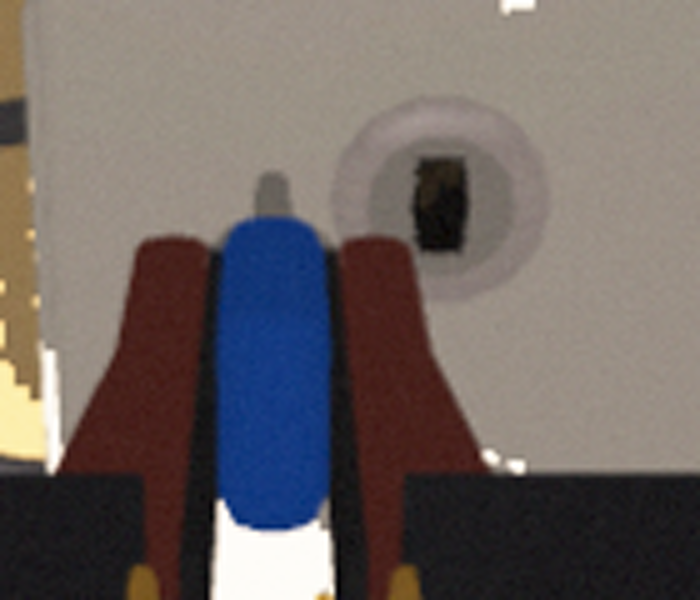

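carry_out(
  commands=[
    [-0.002, 0, 0, -0.4, -0.3, 1.2],
    [-0.001, 0.012, 0.003, 0, 0, 0],
    [-0.001, 0.009, 0.002, 0, 0, 0],
    [0, 0, 0, 0, 0, 0],
  ],
)

```text
t: 11.25
ee_pos: [580.4, -263.1, 147.3]
orientation: [1.315, 1.141, -1.317]
ft_force: [0.1, 0.5, -0.3]
width: 10.5
```

```bash
python3 -c "
from h import *
goto([583.3,-266,137],-8.4)"
```

```text
t 11.25 pos [ 580.4 -263.1  147.3] jaw heading -8.3 q6 -0.3 F [ 0.1  0.5 -0.3] w 10.5 down [-0.003  0.002 -1.   ]
shift tool mm [10.3  3.4  2.5]
turn deg [ 0.1  -0.08  0.17] shift after turn [10.3  3.3  2.5]
```

carry_out(
  commands=[
    [0.006, 0.003, 0.0025, 0, 0, 0],
    [0.005, 0, 0, 0, 0, 0],
    [0, 0, 0, 0, 0, 0],
  ],
)

```text
t: 11.62
ee_pos: [582.8, -265.9, 135.2]
orientation: [1.315, 1.141, -1.317]
ft_force: [0.1, -1.2, -0.3]
width: 10.8
```

```bash
python3 -c "
from h import *
goto([583.3,-266,137],-8.4)
im=snap('wrist','pics/w7.png')
o,R=tool()
print(proj(im,[o['ee_pos']+R@[37.2,0,s] for s in(-5,0,5)]).round(1).tolist(),proj(im,[[583.3,-266,91]]))
cv2.imwrite('pics/c7.png',cv2.resize(im['pixels'][180:300,250:390],(700,600),interpolation=cv2.INTER_CUBIC))"
```

```text
t 11.625 pos [ 582.8 -265.9  135.2] jaw heading -8.3 q6 -0.302 F [ 0.1 -1.2 -0.3] w 10.8 down [-0.004  0.002 -1.   ]
shift tool mm [-1.8  0.5  0. ]
turn deg [ 0.1  -0.09  0.22] shift after turn [-1.8  0.5  0. ]
[[313.9, 213.4], [313.9, 220.6], [313.9, 227.8]] [[314.7649928  216.62169158]]
```

View pics/c7.png

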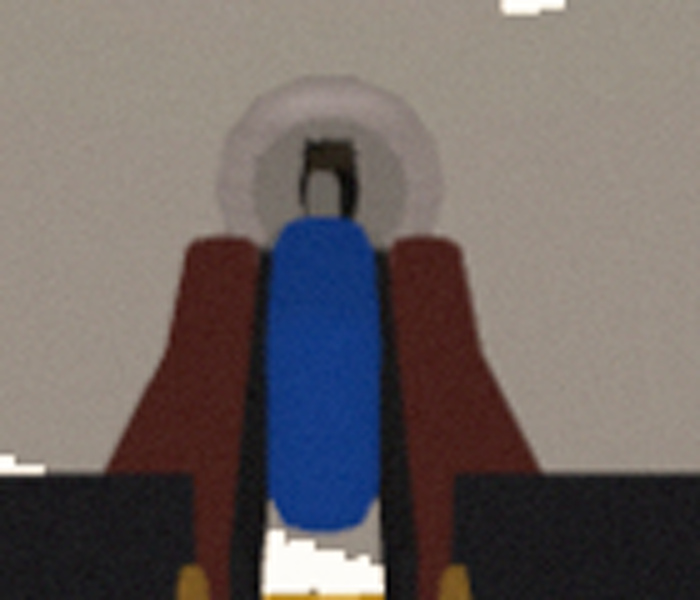

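The tip at crop (323,172) is already over the slot, centred at about (330,187). I need about 1 mm more along the jaw axis and 0.5 mm along tool z, then go down.

carry_out(
  commands=[
    [0, 0.001, 0.0005, 0, 0, 0.2],
    [0.003, 0, 0, 0, 0, 0],
    [0.004, 0, 0, 0, 0, 0],
    [0.004, 0, 0, 0, 0, 0],
  ],
)

```text
t: 12.18
ee_pos: [584.0, -266.7, 124.3]
orientation: [1.317, 1.137, -1.314]
ft_force: [0.9, 0.2, -1.6]
width: 10.9
```

```bash
python3 -c "
from h import *
goto([583.8,-266.4,100],-8.4)"
```

```text
t 12.175 pos [ 584.  -266.7  124.3] jaw heading -8.3 q6 -0.304 F [ 0.9  0.2 -1.6] w 10.9 down [ 0.001  0.001 -1.   ]
shift tool mm [24.3 -0.3 -0.3]
turn deg [ 0.1  -0.07 -0.06] shift after turn [24.3 -0.2 -0.3]
```

carry_out(
  commands=[
    [0.003, 0, 0, 0, 0, 0],
    [0.003, 0, 0, 6, 0, 0],
    [0.003, 0, 0, -10, 0, 0],
    [0.003, 0, 0, 10, 0, 0],
    [0.003, 0, 0, -10, 0, 0],
  ],
)

```text
t: 12.8
ee_pos: [583.3, -267.0, 111.6]
orientation: [1.265, 1.173, -1.264]
ft_force: [0.9, 2.4, 5.7]
width: 10.9
```

```bash
python3 -c "
from h import *
goto([584,-266.7,100],-8.4)"
```

```text
t 12.8 pos [ 583.3 -267.   111.6] jaw heading -4.32 q6 -0.373 F [0.9 2.4 5.7] w 10.9 down [-0.     0.001 -1.   ]
shift tool mm [11.6  0.6 -0.4]
turn deg [ 4.08 -0.04  0.02] shift after turn [11.6  0.6 -0.4]
```

Going in nicely (about 16 mm deep, 6 N). Continue rocking.

carry_out(
  commands=[
    [0.004, 0, 0, 10, 0, 0],
    [0.004, 0, 0, -10, 0, 0],
    [0.004, 0, 0, 10, 0, 0],
    [0.004, 0, 0, -10, 0, 0],
    [0.004, 0, 0, 8, 0, 0],
  ],
)

```text
t: 13.42
ee_pos: [584.4, -267.7, 99.7]
orientation: [1.365, 1.099, -1.364]
ft_force: [-15.6, 5.8, 44.5]
width: 10.8
```

```bash
python3 -c "
from h import *
goto([583.6,-266.8,100],-8.4)"
```

```text
t 13.425 pos [ 584.4 -267.7   99.7] jaw heading -12.25 q6 -0.234 F [-15.6   5.8  44.5] w 10.8 down [ 0.001 -0.001 -1.   ]
shift tool mm [-0.3 -1.  -0.7]
turn deg [-3.85  0.02 -0.09] shift after turn [-0.3 -0.9 -0.8]
```

carry_out(
  commands=[
    [0.0005, 0, 0, 0, 0, 0],
    [0.0005, -0.0005, 0, 5, 0, 0],
    [0.0005, 0, 0, 8, 0, 0],
    [0.0005, 0, 0, 8, 0, 0],
  ],
)

```text
t: 13.92
ee_pos: [583.5, -267.6, 100.2]
orientation: [1.63, 0.867, -1.629]
ft_force: [-3.1, 1.5, 8.4]
width: 11.1
```

```bash
python3 -c "
from h import *
goto([583.6,-266.8,100],-8.4);print(ctrl.get_obs()['moment'])"
```

```text
t 13.925 pos [ 583.5 -267.6  100.2] jaw heading -33.88 q6 0.143 F [-3.1  1.5  8.4] w 11.1 down [ 0.002 -0.001 -1.   ]
shift tool mm [ 0.2 -0.4 -0.7]
turn deg [-25.48   0.03  -0.11] shift after turn [ 0.2 -0.  -0.8]
[0.13111204 0.60968816 0.05548216]
```

Full depth, turned 25°, and forces are low. Continue turning.

carry_out(
  commands=[
    [0.0007, 0, 0, 9, 0, 0],
    [0.0007, 0, 0, 9, 0, 0],
    [0.0007, 0, 0, 9, 0, 0],
    [0.0007, 0, 0, 9, 0, 0],
    [0.0007, 0, 0, 9, 0, 0],
    [0.0007, 0, 0, 9, 0, 0],
  ],
)

```text
t: 14.68
ee_pos: [582.5, -267.0, 100.1]
orientation: [2.217, 0.008, -2.219]
ft_force: [-2.8, 2.1, 7.6]
width: 10.7
```

```bash
python3 -c "
from h import *
goto([583.6,-267,100],-106);print(ctrl.get_obs()['moment'])"
```

```text
t 14.675 pos [ 582.5 -267.   100.1] jaw heading -89.58 q6 1.116 F [-2.8  2.1  7.6] w 10.7 down [-0.001 -0.    -1.   ]
shift tool mm [ 0.1 -0.  -1.1]
turn deg [16.42  0.04 -0.03] shift after turn [ 0.1 -0.3 -1. ]
[0.48488893 0.4998112  0.07086781]
```

carry_out(
  commands=[
    [0.0007, 0, -0.0005, 7, 0, 0],
    [0.0007, 0, 0, 6, 0, 0],
    [0.0007, 0, 0, 4, 0, 0],
    [0.0007, 0, 0, 3, 0, 0],
  ],
)

```text
t: 15.18
ee_pos: [582.9, -266.3, 100.1]
orientation: [-2.028, 0.362, 2.031]
ft_force: [-3.3, 0.5, 7.6]
width: 11.0
```

```bash
python3 -c "
from h import *
goto([583.6,-267,100],-106);print(ctrl.get_obs()['moment'])"
```

```text
t 15.175 pos [ 582.9 -266.3  100.1] jaw heading -110.24 q6 1.477 F [-3.3  0.5  7.6] w 11.0 down [-0.001  0.    -1.   ]
shift tool mm [ 0.1  0.4 -0.9]
turn deg [-4.24  0.09 -0.01] shift after turn [ 0.1  0.5 -0.9]
[0.28320117 0.55701127 0.07684698]
```

carry_out(
  commands=[
    [0.0007, 0, 0, 2, 0, 0],
    [0.0007, 0, 0, 2, 0, 0],
  ],
)

```text
t: 15.42
ee_pos: [582.9, -266.2, 100.1]
orientation: [-1.985, 0.429, 1.989]
ft_force: [-2.2, 1.3, 6.8]
width: 10.9
```

```bash
python3 -c "
from h import *
goto([583.6,-267,100],-106);o=ctrl.get_obs();print(o['moment'],o['joint_torque'])
im=snap('wrist','pics/w8.png')
cv2.imwrite('pics/c8.png',cv2.resize(im['pixels'][150:300,230:400],(680,600),interpolation=cv2.INTER_CUBIC))"
```

```text
t 15.425 pos [ 582.9 -266.2  100.1] jaw heading -114.34 q6 1.549 F [-2.2  1.3  6.8] w 10.9 down [-0.002  0.    -1.   ]
shift tool mm [ 0.1  0.4 -1. ]
turn deg [-8.34  0.09 -0.02] shift after turn [ 0.1  0.6 -0.9]
[0.30903522 0.54456387 0.08972524] [ -0.14784445 -55.61505675 -22.32186019   0.08882038  -1.00495387
  -0.27246458]
```

View pics/c8.png

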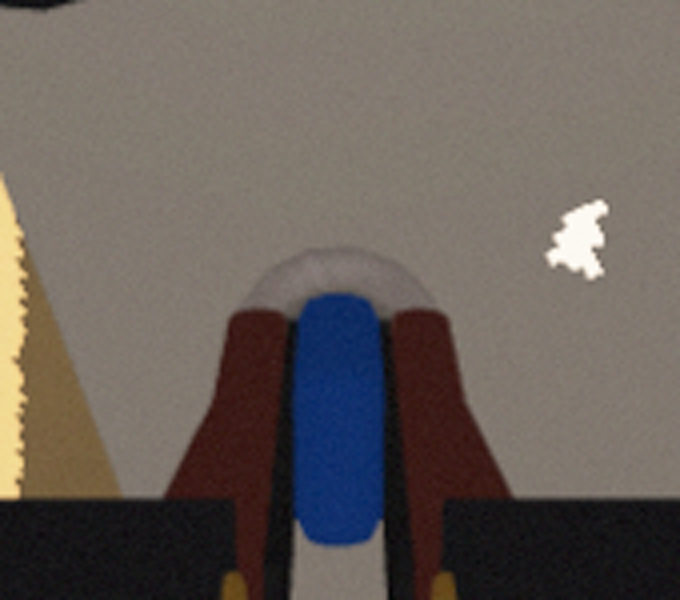

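carry_out(
  commands=[
    [0.0007, 0, 0, 3, 0, 0],
    [0.0007, 0, 0, 3, 0, 0],
  ],
)

```text
t: 15.72
ee_pos: [583.1, -266.1, 100.1]
orientation: [-1.92, 0.525, 1.923]
ft_force: [-2.4, 1.5, 7.1]
width: 10.8
```

```bash
python3 -c "
from h import *
goto([583.6,-267,100],-106);o=ctrl.get_obs();print(o['moment'],o['joint_torque'][5],o['qvel'])
for i in range(4):
  ctrl.get_image('top');o=ctrl.get_obs();print(o['moment'].round(3),o['joint_torque'][5],o['qpos'][5])
im=dict(np.load('pics/w8.npz'));"
```

```text
t 15.725 pos [ 583.1 -266.1  100.1] jaw heading -120.53 q6 1.658 F [-2.4  1.5  7.1] w 10.8 down [-0.001 -0.    -1.   ]
shift tool mm [ 0.1  0.5 -0.9]
turn deg [-14.53   0.07  -0.03] shift after turn [ 0.1  0.7 -0.7]
[0.2826505  0.4814646  0.31600978] -0.28306656517088413 [-1.82301072e-03 -5.25758809e-04 -2.91447356e-04 -3.55225626e-03
  1.25948436e-03  4.20101548e-01]
[0.316 0.49  0.25 ] 0.16347396187484264 1.6599051025734963
[0.288 0.492 0.239] 0.6163973361253738 1.657097539418463
[0.274 0.406 0.267] 0.3451771102845669 1.6562027456613888
[0.285 0.484 0.206] 0.25219419971108437 1.6559986159551798
```

```bash
python3 -c "
from h import *
goto([583.6,-267,100],-106);print(ctrl.close_job());o=ctrl.get_obs();print(o['t'],o['moment'],o['width'])"
```

```text
t 15.925 pos [ 583.1 -266.1  100.1] jaw heading -120.43 q6 1.656 F [-2.4  1.6  6.6] w 10.6 down [-0.001 -0.    -1.   ]
shift tool mm [ 0.1  0.5 -0.9]
turn deg [-14.43   0.07  -0.04] shift after turn [ 0.1  0.7 -0.7]
the job is handed in; nothing more can be done
None
the job is handed in; nothing more can be done
```

The job is handed in after about 16 s of robot time. I pushed the drawer home, took the blue key, and rocked it into the key switch. I then turned it clockwise to the stop and left the gripper holding it there. The hand-in gives no verdict, so these are my own checks:

- **Drawer:** the pictures after the push show its panel against the case. The rotor also turned well past 25°, which it could not do with the drawer open.
- **Key depth:** the tool stopped at z = 100.1 mm, and about 100.2 mm was expected for full depth. The collar met a hard stop on the way in.
- **Turn and hold:** the moment about the vertical rose from 0.09 to about 0.25 N m at the stop and held there. The arm was steady, with about 7 N of push along the key.
- **Grip:** the finger opening read 10.6 mm on the 11 mm key head.
- **Yellow key and bystanders:** the yellow key was still in its slot when the blue one was lifted out. The arm stayed clear of the spectacles, petri dish and loupe; I took no final picture to confirm this.

**Two readings were off:**
- **Turn angle:** the tool turned about 112°, but 98° should have reached the stop. The key probably turned a little in the fingers, so I judged the stop by the moment, not the angle.
- **Forces:** they peaked at about 54 N pushing the drawer home and 47 N seating the key. Both were at the fingertips or the held key; I took the 40 N limit to cover only the arm and gripper body.

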